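# Weigh an album case on a spring hand scale

## Robot

A 6-joint arm with a two-finger parallel gripper is mounted at the origin on the work surface. World frame = base frame: x ahead of the robot, y to its left, z up, the work surface at z = 0. Lengths are in m, angles in rad, forces in N, time in s.
With the tool pointing down it reaches from about 0.3 to 0.875 m from the base axis. Payload 6.4 kg.
Tool frame: the origin (TCP) lies between the finger pads; the fingertips stand 22 mm ahead of it and the grasp point (between the pads) lies 3 mm ahead of it; z points along the fingers, y is the line along which they close (so a half turn about z gives the same grasp; the last joint's range is limited). The gripper opens to 85 mm and grips with 20 to 120 N. Pads are 22 mm wide; open, the fingers measure 114 mm over their backs; the gripper's body (76 mm by 85 mm) begins 54 mm behind the grasp point. The pads swing forward as they close: fully open they stand 13 mm farther back than shut.
Start: joints at [-1.517, 0.181, 1.607, -0, 1.354, -0.206], TCP at [0.148, -0.556, 0.253] pointing down, gripper open.
Joint ranges: [-2.99, 2.99], [-0.89, 2.07], [0.3, 2.58], [-1.14, 4.28], [0, 2.63], [-3.12, 3.12]. Speed limits (rad/s): [2.57, 2.57, 3.01, 3.14, 3.14, 3.14].

## Interface

Orientations are given as a unit quaternion [w, x, y, z].
In Python, from workcell import telemetry, vision, robot gives the robot as it stands.
- The arm moves only by the tool drive_tool, never from a script. Its argument "series" is a list of rows, each a list of 3 entries, a list of its own where there are three numbers: the turn, a rotation vector about the tool's x, y, z in rad, then the shift along the tool's x, y, z in cm, then the opening in per cent of the stroke, from 0 (shut) to 100 (fully open). A call has exactly 10 rows; each row is the pose to reach, as a shift and turn from the pose commanded when the call began, along the tool's axes at that moment; what a row does not reach only later rows make up. A row lasts 1/8 s, in which the tool goes at most 62.5 mm and 10.7 degrees, less where a joint would pass 70% of its speed; a pose out of reach is approached as far as the arm can. A call with a gripper value outside its range is refused whole. The fingers move at their own pace and stop on an object; "force" is the grip in N (left out, the last holds). Time passes only in rows, so rows that repeat a pose let the fingers close, or fill a call up. It gives the time, the measured TCP pose, the force, the opening and the grip force at its end, in the units of the state.
- telemetry.sense(): the state, without advancing time (a new reading comes with each control period).
- vision.grab_frame(name): name is "scene" or "top"; returns a dict with "color" (420x560x3 uint8, blue, green, red), "K" (3x3 intrinsics, pixels), "world_to_cam" (4x4, takes a point from world to camera coordinates). Camera axes: x right, y down, z forward; pixel columns grow to the right and rows downward; lengths in m; the calibration is good to about 2 mm. A picture is of the moment at which its call begins. There is no depth.
- robot.job_done(): hands the job in; it is judged then, once.
Trained networks look in a picture, given as the dict that the camera call returned (one of the last four; its "shot" number tells which), for a name from the list of things; names that differ only in an ending like _2 or _b are one class to them, and where a whole thing is asked for, a point or a joint stands for the part that bears it (a point fixed in the world has none). Each returns a list of dicts, best first, with "confidence" (0 to 1); they miss things now and then, are a little off and sometimes report something else, mostly with a low value. They report only what shows in the picture. A call takes as long as a camera call. They do not tell look-alikes from the thing itself.
- vision.recognise(picture, target): "pixel" ([column, row] in pixels, amid what is visible of it).
- vision.cut_out(picture, target): "mask" (420x560 bool, what is visible of it) and "pixel" ([column, row] in pixels, amid what is visible of it).
The state is a dict: "time_s": time; "joints": joint angles; "joint_velocities": joint speeds; "tau": joint torques, N m; "ee_pos": TCP position; "eef_rot": TCP orientation; "wrist_force": force on the tool from outside, world axes, zero at the start; "torque": the same for the moment, N m; "grip_width": finger opening in m; "grip_force": force on a finger pad.
Only numpy, scipy, OpenCV 4.12 (cv2) and the standard library are available. Lean on these libraries where they do the work, as an engineer would, in place of code of your own. Each camera call takes 0.05 s, during which the arm holds its last target. There are 200 camera calls.

## Task

Weigh the dark red album case: take the black handle of the spring scale clipped to its lid, lift the case off the sloping cradle until it hangs clear of everything with its bottom level, and hold it still like that for about a second so the scale can be read. Then lower it gently onto the green pad in the free bay of the low shelf, flat, square with the pad and fully on it, letting go of the handle only once the case is resting there. Leave the albums, the loupe and the pencil pot where they are.

Things in the scene. Friction and masses are not known exactly. Their poses are not given: they have to be found in the camera images.
- case: dark red album case, a closed box 100 (its x) x 140 (its y) x 45 mm high (its z), about 0.35 to 0.6 kg plus 0.11 kg for the scale, origin at the centre of its underside. A blue spring scale stands on the middle of its lid, along the case's z axis, joined stiffly (it can only stretch along z). At the start the case lies on the sloping cradle, so its z axis leans 30 degrees (0.52 rad) from vertical, roughly towards the robot, and its x axis points up the slope.
- grip (a point): centre of the black handle bar at the top of the scale: a bar 16 mm thick (along the case's x), 84 mm long (along the case's y) and 28 mm high (along the case's z), on two thin arms over the 26 x 50 x 60 mm blue scale body. It lies on the case's z axis, 166 mm above the case's underside with the scale unstretched and further away by the stretch. Grasp it across its 16 mm; 17 mm of free space lies between the bar and the blue body.
- scale (a joint): stretch of the spring scale in m: 0 unloaded (handle sitting down on its stop), growing as the handle is pulled away from the case, at most 0.045; spring about 250 N/m, so the hanging case stretches it about 14 to 23 mm
- cradle: fixed wooden book cradle, a 143 x 200 mm board sloping at 30 degrees with its low edge and a 12 mm high lip at its -x side (towards the robot); highest point about 105 mm above the table. Origin on the table under the point where the middle of the case starts (give or take 20 mm sideways); the board's top face is 62 mm high there
- shelf: fixed low cream steel shelf board on the table, 200 (its x) x 420 (its y) x 20 mm, origin at the centre of its underside, with two bays side by side along its y, each 194 mm wide between pairs of 6 mm steel rods (at y = -200, 0 and +200 mm, x = -70 and +70 mm) that stand 55 mm above the board
- pad: green pad in the free bay, 140 (its x) x 160 (its y) x 3 mm, fixed, origin at the centre of its underside, which lies on the shelf board; its top is 23 mm above the table. The case goes here with its long side along the pad's long side
- albums: two flat albums stacked in the other bay, 150 x 130 x 48 mm together, loose, origin at the centre of the underside; leave alone
- loupe: small brass loupe standing on the table, 40 mm across and 36 mm high, loose, origin at its underside; leave alone
- pot: blue pencil pot with pencils, 72 mm across, 150 mm high with the pencils, loose, origin at its underside; leave alone
Not all that is in view belongs to the job. There is more than one size of the cradle; the job needs the largest.

How it is judged:
By the outcome, as a careful person would: the job done as asked, in the order asked, and still so for the second after the job is handed in, with the robot touching nothing.
It also fails if it takes over 54 s, if anything falls off the work surface, if the arm or the gripper's body presses on something with over 40 N, if the wrist force passes 120 N, or if a joint passes its speed limit or range.

## Working session

There is one attempt and no reset: what is moved stays moved. The work goes in short steps, Python scripts to look and compute and a tool call to move; the robot and the scene stay as the last step left them, time stands still between calls to the robot, and variables do not carry over. Pictures are saved under pics/ and viewed, at most 11 in all, crops included, and the job is handed in when it is done.

Besides the shell and the picture viewer there is one more tool, called by a JSON object that holds its "api" and its "payload", one argument or row to a line. drive_tool: Moves the arm, as the interface text tells. Its arguments: {"type":"object","properties":{"series":{"type":"array"},"force":{"type":"number"}},"required":["series"]}

```bash
mkdir -p pics; ls; python3 - <<'E'
from workcell import telemetry, vision, robot
import cv2,numpy as np
for n in ("scene","top"):
    f=vision.grab_frame(n); cv2.imwrite(f"pics/{n}0.png",f["color"])
    print(n,f["K"].tolist(),np.round(f["world_to_cam"],4).tolist())
    for t in ("case","grip","scale","cradle","shelf","pad","albums","loupe","pot"):
        print(t,[(np.round(d["pixel"]).tolist(),round(d["confidence"],2)) for d in vision.recognise(f,t)])
s=telemetry.sense();print(s["ee_pos"],s["eef_rot"],s["time_s"],s["grip_width"])
E
```

```text
pics
scene [[380.892885506374, 0.0, 275.62727557134065], [0.0, 380.892885506374, 209.8639581104419], [0.0, 0.0, 1.0]] [[0.3967, 0.9179, 0.0113, -0.2202], [0.6781, -0.2848, -0.6775, -0.2979], [-0.6186, 0.2765, -0.7354, 1.3016], [0.0, 0.0, 0.0, 1.0]]
case [([195.0, 228.0], 0.97)]
grip []
scale [([191.0, 192.0], 0.77)]
cradle [([181.0, 261.0], 0.91), ([217.0, 335.0], 0.9), ([92.0, 285.0], 0.76), ([250.0, 194.0], 0.29)]
shelf [([358.0, 227.0], 0.97)]
pad [([322.0, 236.0], 0.7)]
albums [([386.0, 204.0], 0.73)]
loupe [([250.0, 197.0], 0.71)]
pot [([316.0, 317.0], 0.92)]
top [[480.7848392284345, 0.0, 277.0940277360275], [0.0, 480.7848392284345, 210.0140421387665], [0.0, 0.0, 1.0]] [[-0.0207, -0.9998, 0.0018, -0.0235], [-0.9878, 0.0202, -0.1547, 0.6013], [0.1546, -0.005, -0.988, 1.325], [0.0, 0.0, 0.0, 1.0]]
case [([330.0, 230.0], 0.62)]
grip [([331.0, 247.0], 0.68)]
scale [([335.0, 246.0], 0.74)]
cradle [([409.0, 222.0], 0.93), ([227.0, 213.0], 0.67), ([349.0, 205.0], 0.6), ([336.0, 156.0], 0.58)]
shelf []
pad [([227.0, 211.0], 0.69)]
albums [([157.0, 216.0], 0.79), ([332.0, 248.0], 0.62)]
loupe [([271.0, 282.0], 0.7)]
pot [([272.0, 140.0], 0.79), ([194.0, 222.0], 0.27)]
[ 0.14773605 -0.55572365  0.25331408] [ 2.31940262e-05  9.91573709e-01  1.29543736e-01 -9.14071665e-07] 1.0 0.08580541945159112
```

```bash
cd pics; python3 -c "
import cv2,numpy as np
a=cv2.imread('scene0.png');b=cv2.imread('top0.png');cv2.imwrite('both0.png',cv2.resize(np.vstack([a,b]),None,fx=.714,fy=.714))"
```

```text
(no output)
```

View pics/scene0.png

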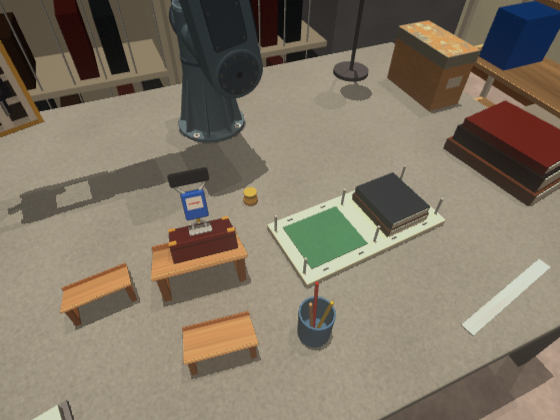

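View pics/top0.png

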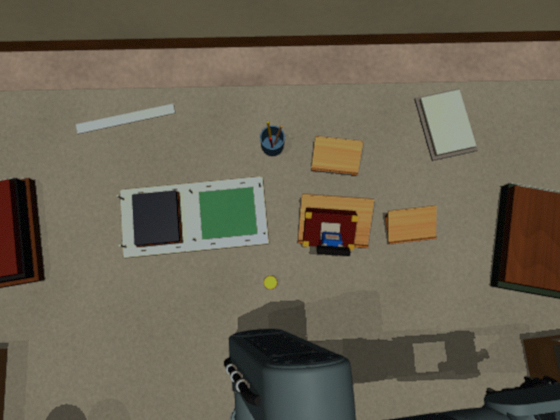

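Choice of cradle: candidates are the cradles at scene (199,255), (97,288), (220,338); the largest is the one at (199,255) / top (337,222), bearing the dark red case with the handle at scene (188,177) / top (333,251). Look-alikes of the case: dark red books at scene (510,145) and top (15,230), on the side. The pad is at scene (322,236) / top (228,213), and the loupe, pot and albums are clear.

```bash
cat > h.py <<'E'
import numpy as np,cv2
from scipy.spatial.transform import Rotation as R
from scipy.optimize import least_squares
def proj(f,P):
    W=np.array(f["world_to_cam"]);c=np.atleast_2d(P)@W[:3,:3].T+W[:3,3];q=c@np.array(f["K"]).T;return q[:,:2]/q[:,2:]
def back(f,px,z):
    W=np.array(f["world_to_cam"]);Rm=W[:3,:3];o=-Rm.T@W[:3,3]
    px=np.atleast_2d(px);d=np.c_[px,np.ones(len(px))]@np.linalg.inv(np.array(f["K"])).T@Rm
    return o+d*((z-o[2])/d[:,2])[:,None]
def box(sx,sy,z0,z1): return np.array([[a*sx/2,b*sy/2,c] for a in(-1,1) for b in(-1,1) for c in(z0,z1)])
def hullmask(f,P):
    m=np.zeros((420,560),np.uint8);cv2.fillConvexPoly(m,cv2.convexHull(np.round(proj(f,P)*16).astype(np.int32)),1,shift=4);return m
def hullstat(f,P):
    # centroid, and 2nd-moment of projected hull
    h=cv2.convexHull(proj(f,P).astype(np.float32));M=cv2.moments(h);return np.array([M['m10']/M['m00'],M['m01']/M['m00']]),h
E
python3 - <<'E'
from workcell import vision
from h import *
import pickle
out={}
crops=[]
for n in ("scene","top"):
    f=vision.grab_frame(n)
    out[n]=dict(color=f["color"],K=f["K"],world_to_cam=f["world_to_cam"]);img=f["color"].copy()
    for t,c in (("grip",(0,255,255)),("case",(0,255,0)),("pad",(255,0,255)),("cradle",(255,255,0))):
        r=vision.cut_out(f,t)
        for i,d in enumerate(r[:1]):
            m=np.asarray(d["mask"]).astype(np.uint8);out[n,t]=m
            cs,_=cv2.findContours(m,cv2.RETR_EXTERNAL,cv2.CHAIN_APPROX_NONE);cv2.drawContours(img,cs,-1,c,1)
            print(n,t,d["confidence"],m.sum(),cv2.minAreaRect(np.vstack(cs)))
    x,y=(150,150) if n=="scene" else (190,170)
    crops.append((img[y:y+130,x:x+190],f["color"][y:y+130,x:x+190]))
    if (n,"pad") in out:
        cs,_=cv2.findContours(out[n,"pad"],cv2.RETR_EXTERNAL,cv2.CHAIN_APPROX_NONE)
        w=back(f,np.vstack(cs)[:,0].astype(float),0.023)[:,:2]
        print("pad world",cv2.minAreaRect((w*1000).astype(np.float32)))
pickle.dump(out,open("m.pkl","wb"))
cv2.imwrite("pics/ov.png",cv2.resize(np.vstack([np.hstack(c) for c in crops]),None,fx=2.1,fy=2.1,interpolation=cv2.INTER_CUBIC))
E
```

```text
scene grip 0.65 1289 ((190.55624389648438, 194.54159545898438), (49.39737319946289, 40.299156188964844), 81.46923065185547)
scene case 0.76 3373 ((195.70436096191406, 212.74151611328125), (87.2682876586914, 67.78048706054688), 77.31961059570312)
scene pad 0.58 2883 ((324.4148864746094, 235.30352783203125), (49.45624923706055, 69.15310668945312), 66.57130432128906)
scene cradle 0.87 1892 ((96.862060546875, 294.6551818847656), (39.73881149291992, 76.13510131835938), 68.19859313964844)
pad world ((598.8125, 112.11418914794922), (144.36859130859375, 162.98968505859375), 4.272674083709717)
top grip 0.88 590 ((333.89483642578125, 243.78793334960938), (33.35410690307617, 23.19519805908203), 3.3664605617523193)
top case 0.62 2290 ((329.7991943359375, 232.20904541015625), (52.69179916381836, 47.169124603271484), 5.19442892074585)
top pad 0.8 2617 ((227.54071044921875, 213.25411987304688), (47.680477142333984, 55.611167907714844), 84.47245788574219)
top cradle 0.84 1563 ((335.6055603027344, 220.5103759765625), (71.78472900390625, 49.9393310546875), 5.617579936981201)
pad world ((598.2844848632812, 107.30215454101562), (140.06163024902344, 160.0220947265625), 4.661217212677002)
```

View pics/ov.png

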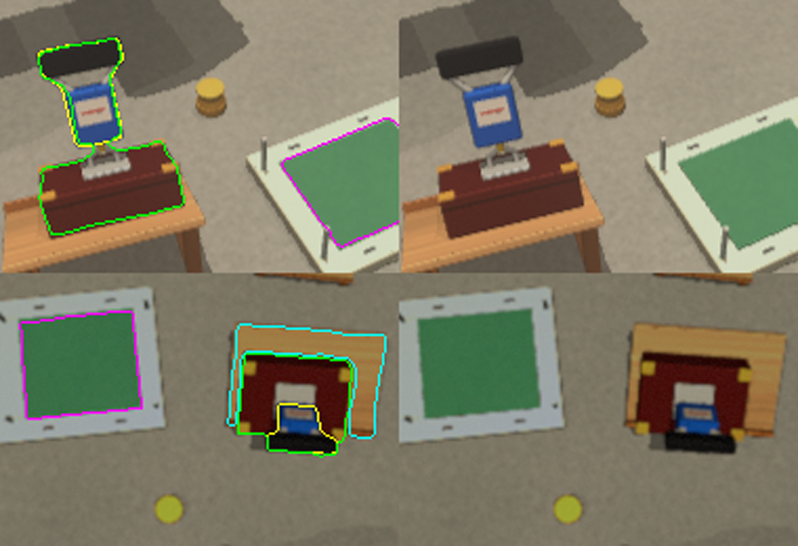

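The picture confirms that the masks sit well on the case, scale, handle and pad, and that the case lies on the largest cradle. Next I fit the case pose.

```bash
cat >> h.py <<'E'
from scipy.optimize import minimize
def Rc(p): return R.from_euler('z',p[3])*R.from_euler('y',-np.pi/6)
def parts(): return [box(.1,.14,0,.045),box(.026,.05,.072,.132),box(.016,.084,.152,.180)]
E
python3 - <<'E'
from h import *; import pickle
o=pickle.load(open("m.pkl","rb"))
def cost(p,ret=False):
    c=0
    for n in ("scene","top"):
        f=o[n]
        r=Rc(p);P=[r.apply(b)+p[:3] for b in parts()]
        m=np.zeros((420,560),np.uint8)
        # handle + case boxes + body
        for b in P: m|=hullmask(f,b)
        g=(o[n,"case"]|o[n,"grip"])
        S=lambda a:cv2.GaussianBlur(a.astype(np.float32),(0,0),1.5)
        c+=((S(m)-S(g))**2).sum()
    return c
best=None
for y in (-.15,-.12,-.09):
  for yaw in (-.1,0.1):
    x0=np.array([.56,y,.062,yaw]);sim=np.vstack([x0]+[x0+d for d in np.diag([.02,.02,.01,.1])])
    q=minimize(cost,x0,method="Nelder-Mead",options=dict(initial_simplex=sim,maxiter=300))
    if best is None or q.fun<best.fun:best=q
p=best.x;print(p,best.fun)
r=Rc(p);print("grip",r.apply([0,0,.166])+p[:3])
# handle-only check: dark pixels centroid by triangulation
ims=[]
for n in ("scene","top"):
    im=o[n]["color"].copy()
    for b in parts():
        h=cv2.convexHull(np.round(proj(o[n],r.apply(b)+p[:3])).astype(np.int32));cv2.polylines(im,[h],True,(0,255,0),1)
    x,y=(140,150) if n=="scene" else (270,170)
    ims.append(im[y:y+120,x:x+120])
cv2.imwrite("pics/fit.png",cv2.resize(np.hstack(ims),None,fx=3.3,fy=3.3))
E
```

```text
[ 0.55185328 -0.17820415  0.06257698 -0.1081882 ] 148.35955810546875
grip [ 0.46933855 -0.16924204  0.2063372 ]
```

View pics/fit.png

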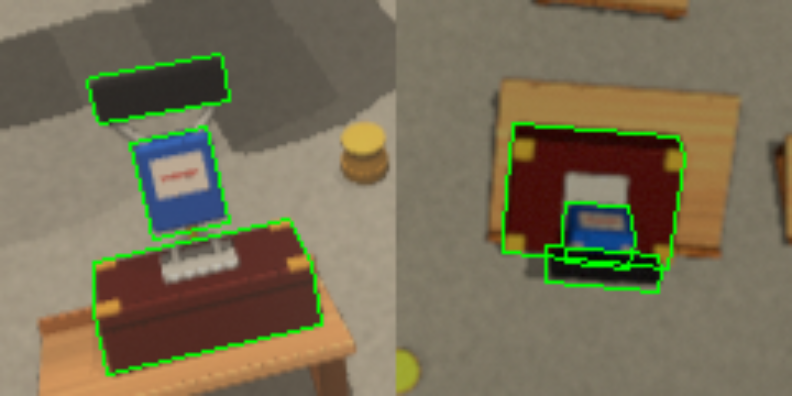

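The fit overlays the handle, body and case within about a pixel in both views. I'll work out the moves from it.

```bash
cat >> h.py <<'E'
def Rtool(yaw,tilt):  # tool for case with yaw, lean tilt toward robot
    c=(R.from_euler('z',yaw)*R.from_euler('y',-tilt)).as_matrix()
    return R.from_matrix(np.c_[c[:,1],c[:,0],-c[:,2]])
def cur(s): q=s["eef_rot"];return np.array(s["ee_pos"]),R.from_quat([q[1],q[2],q[3],q[0]])
def delta(p,r,P,T):
    return np.round((r.inv()*T).as_rotvec(),3).tolist(),np.round(r.inv().apply(np.array(P)-p)*100,2).tolist()
G=np.array([.4693,-.1692,.2063])
E
python3 - <<'E'
from h import *; from workcell import telemetry
s=telemetry.sense();p,r=cur(s);T=Rtool(-.108,np.pi/6);zc=-T.as_matrix()[:,2]
print(s["time_s"],delta(p,r,G+zc*.10,T))
import pickle;o=pickle.load(open("m.pkl","rb"))
print(back(o["top"],[[272,140],[270,283]],.04))
E
```

```text
1.5 ([-0.458, 0.315, -1.174], [36.34, -30.89, -3.96])
[[ 0.810003   -0.02529531  0.04      ]
 [ 0.39530506 -0.01176842  0.04      ]]
```

{"api": "drive_tool", "payload": {
  "series": [
    [[-0.05,0.03,-0.12],[3.6,-3.1,-1],70],
    [[-0.11,0.08,-0.29],[9,-7.7,-3],70],
    [[-0.16,0.11,-0.41],[12.7,-10.8,-4],70],
    [[-0.23,0.16,-0.59],[18,-15.4,-4],70],
    [[-0.3,0.205,-0.76],[23.6,-20,-4],70],
    [[-0.37,0.25,-0.94],[29,-24.7,-4],70],
    [[-0.43,0.29,-1.1],[34,-29,-4],70],
    [[-0.458,0.315,-1.174],[36.34,-30.89,-3.96],70],
    [[-0.458,0.315,-1.174],[36.34,-30.89,-3.96],70],
    [[-0.458,0.315,-1.174],[36.34,-30.89,-3.96],70]
  ]
}}

```text
time_s: 2.75
ee_pos: [0.4196, -0.1639, 0.2931]
eef_rot: [0.193, 0.719, 0.645, 0.173]
wrist_force: [-0.2, -0.9, 0.1]
grip_width: 0.0598
grip_force: 0.0
```

```bash
cat > go.py <<'E'
from h import *; from workcell import telemetry
def st():
    s=telemetry.sense();p,r=cur(s)
    print(s["time_s"],np.round(p,4),"J",np.round(s["joints"],2),"F",np.round(s["wrist_force"],2),"M",np.round(s["torque"],3),"w",s["grip_width"],s["grip_force"])
    return s,p,r
E
python3 - <<'E'
from go import *
from workcell import vision
s,p,r=st();T=Rtool(-.108,np.pi/6);zc=-T.as_matrix()[:,2]
print(delta(p,r,G+zc*.003,T))
ims=[vision.grab_frame(n)["color"] for n in("scene","top")]
cv2.imwrite("pics/pre.png",cv2.resize(np.hstack([ims[0][110:290,110:310],ims[1][150:330,240:440]]),None,fx=2,fy=2,interpolation=cv2.INTER_CUBIC))
E
```

```text
2.75 [ 0.4196 -0.1639  0.2931] J [-0.89 -0.51  2.2   0.41  1.1  -0.9 ] F [-0.23 -0.89  0.15] M [0.022 0.236 0.019] w 0.0598364836807802 0.0
([-0.0, -0.0, 0.001], [0.01, -0.01, 9.72])
```

View pics/pre.png

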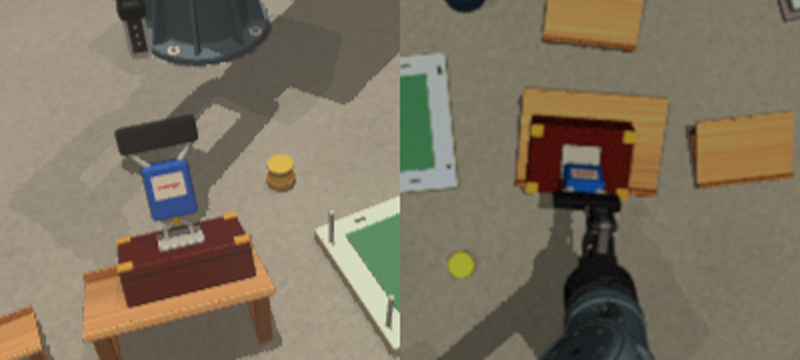

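```bash
python3 - <<'E'
from h import *;import pickle
o=pickle.load(open("m.pkl","rb"))
T=Rtool(-.108,np.pi/6);zc=-T.as_matrix()[:,2]
for a in(-.02,.0,.05,.1):print((proj(o["top"],np.array([.4196,-.1639,.2931])+a*zc)-[240,150])*2,proj(o["scene"],np.array([.4196,-.1639,.2931])+a*zc))
print((proj(o["top"],G)-[240,150])*2)
E
```

```text
[[188.41589786 232.55622162]] [[179.7860175  139.02283355]]
[[189.61761998 240.71697839]] [[177.66872691 129.29331964]]
[[192.80793945 262.38207128]] [[172.2232587  104.26994353]]
[[196.29350405 286.05213996]] [[166.54935398  78.19684083]]
[[183.89444022 202.48191288]]
```

```bash
python3 - <<'E'
from go import *
from workcell import vision
s,p,r=st();ims=[]
M=r.as_matrix()
for n,(x,y) in (("scene",(130,70)),("top",(290,210))):
    f=vision.grab_frame(n);w=90;k=4.4
    im=cv2.resize(f["color"][y:y+w,x:x+w],None,fx=k,fy=k,interpolation=cv2.INTER_CUBIC)
    for P,c in ((p+.022*M[:,2]+.03*M[:,1],(0,255,0)),(p+.022*M[:,2]-.03*M[:,1],(255,255,0)),(p-.05*M[:,2],(255,0,255)),(G,(0,0,255))):
        q=(proj(f,P)[0]-[x,y]+.5)*k;cv2.drawMarker(im,tuple(int(v) for v in q),c,cv2.MARKER_CROSS,14,1)
    ims.append(cv2.convertScaleAbs(im,alpha=1.8))
cv2.imwrite("pics/pre2.png",np.hstack(ims))
E
```

```text
2.85 [ 0.4192 -0.1651  0.2931] J [-0.89 -0.51  2.2   0.41  1.1  -0.9 ] F [ 0.18 -0.26 -0.64] M [ 0.065  0.258 -0.066] w 0.05963937120838507 0.0
```

View pics/pre2.png

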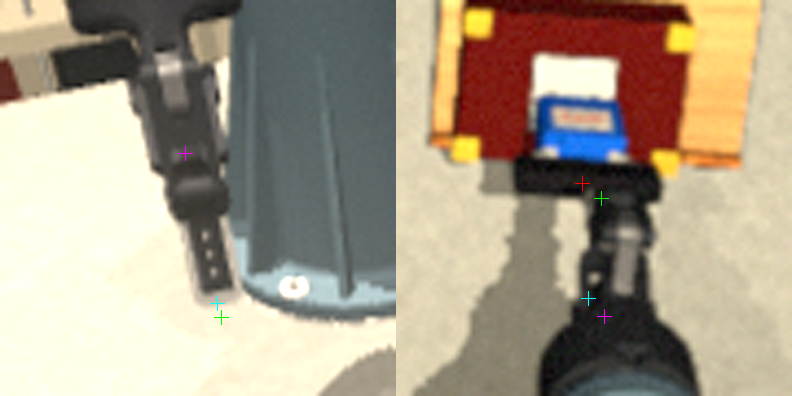

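The projected tip marks fall on the fingers in both views (scene about (179,139), top about (336,253)), and the handle is straight ahead. Approaching now.

{"api": "drive_tool", "payload": {
  "series": [
    [[0,0,0],[0,0,2],70],
    [[0,0,0],[0,0,4],70],
    [[0,0,0],[0,0,6],70],
    [[0,0,0],[0,0,7.5],70],
    [[0,0,0],[0,0,8.7],70],
    [[0,0,0],[0,0,9.5],70],
    [[0,0,0],[0,0,9.7],70],
    [[0,0,0],[0,0,9.7],70],
    [[0,0,0],[0,0,9.7],50],
    [[0,0,0],[0,0,9.7],50]
  ]
}}

```text
time_s: 4.2
ee_pos: [0.4679, -0.1691, 0.2093]
eef_rot: [0.193, 0.719, 0.645, 0.173]
wrist_force: [-0.0, -0.4, -0.2]
grip_width: 0.0427
grip_force: 0.0
```

{"api": "drive_tool", "payload": {
  "series": [
    [[0,0,0],[0,0,0],35],
    [[0,0,0],[0,0,0],25],
    [[0,0,0],[0,0,0],20],
    [[0,0,0],[0,0,0],15],
    [[0,0,0],[0,0,0],10],
    [[0,0,0],[0,0,0],0],
    [[0,0,0],[0,0,0],0],
    [[0,0,0],[0,0,0],0],
    [[0,0,0],[0,0,0],0],
    [[0,0,0],[0,0,0],0]
  ],
  "force": 80
}}

```text
time_s: 5.45
ee_pos: [0.468, -0.1692, 0.2093]
eef_rot: [0.193, 0.719, 0.645, 0.173]
wrist_force: [-0.8, 1.1, 5.9]
grip_width: 0.0146
grip_force: 78.4
```

```bash
python3 - <<'E'
from go import *
s,p,r=st()
T=Rtool(-.108,np.pi/6);zc=-T.as_matrix()[:,2];print(delta(p,r,G+zc*.003,T))
E
```

```text
5.45 [ 0.468  -0.1692  0.2093] J [-0.78 -0.26  2.21  0.44  0.82 -0.92] F [-0.8   1.09  5.93] M [-0.009  0.107  0.398] w 0.014565955940104392 78.43960046768188
([0.001, -0.0, 0.0], [0.01, -0.04, 0.02])
```

{"api": "drive_tool", "payload": {
  "series": [
    [[0,0,0],[0,0,-0.5],0],
    [[0,0,0],[0,0,-1],0],
    [[0,0,0],[0,0,-1.5],0],
    [[0,0,0],[0,0,-2],0],
    [[0,0,0],[0,0,-2.5],0],
    [[0,0,0],[0,0,-3.2],0],
    [[0,0,0],[0,0,-4],0],
    [[0,0,0],[0,0,-5],0],
    [[0,0,0],[0,0,-6],0],
    [[0,0,0],[0,0,-7],0]
  ]
}}

```text
time_s: 6.7
ee_pos: [0.4325, -0.1651, 0.27]
eef_rot: [0.192, 0.719, 0.645, 0.173]
wrist_force: [-0.1, 0.1, -5.4]
grip_width: 0.0147
grip_force: 78.4
```

```bash
python3 - <<'E'
from go import *
s,p,r=st()
T=Rtool(-.108,np.pi/6);zc=-T.as_matrix()[:,2]
C=G+zc*.073
print(delta(C,T,C+[0,0,.085],Rtool(-.108,0)))
E
```

```text
6.7 [ 0.4325 -0.1651  0.27  ] J [-0.86 -0.45  2.21  0.41  1.02 -0.9 ] F [-0.13  0.12 -5.42] M [ 0.091  0.926 -0.044] w 0.014703918331570047 78.41759920120239
([0.524, 0.0, 0.0], [-0.0, 4.25, -7.36])
```

{"api": "drive_tool", "payload": {
  "series": [
    [[0,0,0],[0,1,-1.7],0],
    [[0,0,0],[0,2,-3.5],0],
    [[0.05,0,0],[0,3,-5.2],0],
    [[0.1,0,0],[0,4,-7],0],
    [[0.17,0,0],[0,4.25,-7.36],0],
    [[0.24,0,0],[0,4.25,-7.36],0],
    [[0.31,0,0],[0,4.25,-7.36],0],
    [[0.38,0,0],[0,4.25,-7.36],0],
    [[0.45,0,0],[0,4.25,-7.36],0],
    [[0.5,0,0],[0,4.25,-7.36],0]
  ]
}}

```text
time_s: 7.95
ee_pos: [0.4333, -0.1653, 0.3551]
eef_rot: [0.008, 0.744, 0.668, 0.008]
wrist_force: [1.4, 0.3, -5.8]
grip_width: 0.0151
grip_force: 78.4
```

```bash
python3 - <<'E'
from go import *
from workcell import vision
s,p,r=st();print(r.as_euler('xyz'))
print(delta(p,r,p,Rtool(-.108,0)))
ims=[]
f=vision.grab_frame("scene");a=f["color"]
g=vision.grab_frame("top");b=g["color"]
import pickle;pickle.dump({n:dict(color=q["color"],K=q["K"],world_to_cam=q["world_to_cam"]) for n,q in(("scene",f),("top",g))},open("hang.pkl","wb"))
cv2.imwrite("pics/hang.png",np.hstack([cv2.resize(a[60:310,90:290],None,fx=2,fy=2),cv2.resize(b[150:350,240:400],None,fx=2.5,fy=2.5)]))
E
```

```text
7.95 [ 0.4333 -0.1653  0.3551] J [-0.63 -0.16  1.75  0.01  1.53 -0.52] F [ 1.43  0.32 -5.76] M [-0.015  0.069 -0.05 ] w 0.015134668501751372 78.35629105567932
[ 3.11869313e+00 -7.50878221e-04  1.46257478e+00]
([0.023, -0.001, -0.0], [0.0, 0.0, 0.0])
```

View pics/hang.png

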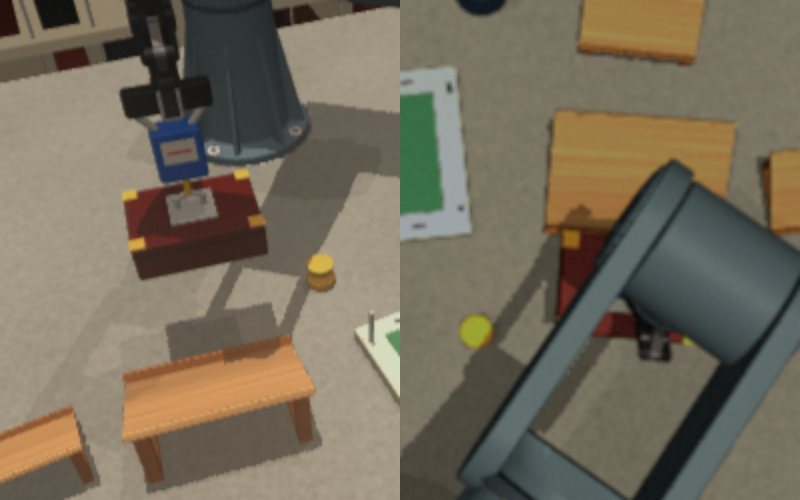

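The case hangs clear over the low side of the cradle (scene about (187,172)), nearly level. I'll finish levelling and hold.

{"api": "drive_tool", "payload": {
  "series": [
    [[0.024,0,0],[0,0,0],0],
    [[0.024,0,0],[0,0,0],0],
    [[0.024,0,0],[0,0,0],0],
    [[0.024,0,0],[0,0,0],0],
    [[0.024,0,0],[0,0,0],0],
    [[0.024,0,0],[0,0,0],0],
    [[0.024,0,0],[0,0,0],0],
    [[0.024,0,0],[0,0,0],0],
    [[0.024,0,0],[0,0,0],0],
    [[0.024,0,0],[0,0,0],0]
  ]
}}

```text
time_s: 9.3
ee_pos: [0.433, -0.1653, 0.3545]
eef_rot: [-0.0, 0.744, 0.668, 0.0]
wrist_force: [-0.3, 0.1, -5.3]
grip_width: 0.0147
grip_force: 78.4
```

```bash
python3 - <<'E'
from go import *
from workcell import vision
s,p,r=st();print(delta(p,r,p,Rtool(-.108,0)))
f=vision.grab_frame("scene")
d=vision.cut_out(f,"case")[0];m=np.asarray(d["mask"]).astype(np.uint8);print(d["confidence"],m.sum())
# restrict to dark red box + gold: fit box only, in rows below lid using hull mask region
S=lambda a:cv2.GaussianBlur(a.astype(np.float32),(0,0),1.5)
def cost(v,draw=False):
    q=R.from_euler('z',v[2])*R.from_euler('y',v[3])*R.from_euler('x',v[4])
    st_=v[5];g=p+[v[0],v[1],-.003]
    mm=np.zeros_like(m)
    for i,b in enumerate(parts()):
        off=0.166+st_ if i<2 else .166
        mm|=hullmask(f,q.apply(b-[0,0,off])+g)
    if draw: return mm
    return ((S(mm)-S(m))**2).sum()+ 2*((v[:2]/.003)**2).sum()+5*((v[5]-.021)/.004)**2
x0=np.array([0,0,-.108,0,0,.021]);sim=np.vstack([x0]+[x0+d for d in np.diag([.004,.004,.05,.06,.06,.005])])
q=minimize(cost,x0,method="Nelder-Mead",options=dict(initial_simplex=sim,maxiter=600));print(np.round(q.x,4),q.fun,cost(x0))
E
```

```text
9.3 [ 0.433  -0.1653  0.3545] J [-0.62 -0.15  1.74  0.    1.55 -0.51] F [-0.27  0.13 -5.27] M [ 0.047 -0.006  0.016] w 0.014700835271923405 78.39986443519592
([-0.0, -0.0, 0.0], [0.0, 0.0, 0.0])
0.74 4297
[ 0.0019 -0.0005 -0.0822  0.0229  0.0078  0.0139] 366.1291887060522 541.2299194335938
```

{"api": "drive_tool", "payload": {
  "series": [
    [[0,0,0],[0,0,0],0],
    [[0,0,0],[0,0,0],0],
    [[0,0,0],[0,0,0],0],
    [[0,0,0],[0,0,0],0],
    [[0,0,0],[0,0,0],0],
    [[0,0,0],[0,0,0],0],
    [[0,0,0],[0,0,0],0],
    [[0,0,0],[0,0,0],0],
    [[0,0,0],[0,0,0],0],
    [[0,0,0],[0,0,0],0]
  ]
}}

```text
time_s: 10.65
ee_pos: [0.433, -0.1653, 0.3545]
eef_rot: [-0.0, 0.744, 0.668, 0.0]
wrist_force: [-0.1, 0.1, -4.8]
grip_width: 0.0149
grip_force: 78.4
```

```bash
python3 - <<'E'
from go import *
from workcell import vision
s,p,r=st()
f=vision.grab_frame("scene");x,y,k=140,85,5
im=cv2.resize(f["color"][y:y+120,x:x+90],None,fx=k,fy=k,interpolation=cv2.INTER_CUBIC)
q=R.from_euler('z',-.108)
for i,b in enumerate(parts()):
    off=.186 if i<2 else .166
    P=q.apply(b-[0,0,off])+p-[0,0,.003];uv=((proj(f,P)-[x,y]+.5)*k).astype(int)
    for a in range(8):
        for c in range(a):
            if bin(a^c).count('1')==1: cv2.line(im,tuple(map(int,uv[a])),tuple(map(int,uv[c])),(0,255,0),1)
cv2.imwrite("pics/lev.png",im)
C=np.array([.433,-.1653,.3545])
print(delta(C,Rtool(-.108,0),[.598,.109,.3545],Rtool(.078,0)))
E
```

```text
10.65 [ 0.433  -0.1653  0.3545] J [-0.62 -0.15  1.74  0.    1.55 -0.51] F [-0.15  0.09 -4.84] M [-0.014 -0.016 -0.015] w 0.014893714600669792 78.39860558509827
([0.0, 0.0, -0.186], [29.05, 13.45, 0.0])
```

View pics/lev.png

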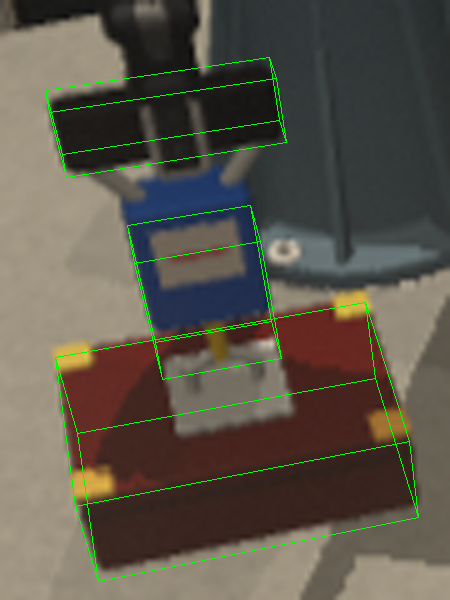

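The overlay matches the hanging case within 1 to 2 px on every edge, so it is level (scene about (187,177)), and it has been held more than 2 s. Next I carry it above the pad.

{"api": "drive_tool", "payload": {
  "series": [
    [[0,0,-0.004],[0.6,0.3,0],0],
    [[0,0,-0.011],[1.7,0.8,0],0],
    [[0,0,-0.022],[3.5,1.6,0],0],
    [[0,0,-0.037],[5.8,2.7,0],0],
    [[0,0,-0.054],[8.4,3.9,0],0],
    [[0,0,-0.071],[11,5.1,0],0],
    [[0,0,-0.088],[13.7,6.35,0],0],
    [[0,0,-0.105],[16.4,7.6,0],0],
    [[0,0,-0.121],[19,8.8,0],0],
    [[0,0,-0.137],[21.4,9.9,0],0]
  ]
}}

```text
time_s: 11.95
ee_pos: [0.555, 0.0388, 0.3544]
eef_rot: [-0.0, 0.696, 0.718, 0.0]
wrist_force: [-0.2, -0.4, -5.2]
grip_width: 0.0149
grip_force: 78.4
```

```bash
python3 - <<'E'
from h import *
C=np.array([.433,-.1653,.3545]);T=Rtool(-.108,0)
C2=C+T.apply([.214,.099,0]);T2=T*R.from_rotvec([0,0,-.137])
print(delta(C2,T2,[.598,.109,.3545],Rtool(.078,0)))
E
```

```text
([0.0, 0.0, -0.049], [7.09, 4.56, 0.0])
```

{"api": "drive_tool", "payload": {
  "series": [
    [[0,0,-0.015],[2.2,1.4,0],0],
    [[0,0,-0.028],[4.1,2.65,0],0],
    [[0,0,-0.038],[5.5,3.55,0],0],
    [[0,0,-0.045],[6.5,4.2,0.3],0],
    [[0,0,-0.049],[7.1,4.56,1],0],
    [[0,0,-0.049],[7.1,4.56,2],0],
    [[0,0,-0.049],[7.1,4.56,3.3],0],
    [[0,0,-0.049],[7.1,4.56,4.6],0],
    [[0,0,-0.049],[7.1,4.56,5.6],0],
    [[0,0,-0.049],[7.1,4.56,6],0]
  ]
}}

```text
time_s: 13.2
ee_pos: [0.5975, 0.1089, 0.2935]
eef_rot: [-0.001, 0.679, 0.734, -0.0]
wrist_force: [-1.4, 0.2, -4.5]
grip_width: 0.0151
grip_force: 78.3
```

```bash
python3 - <<'E'
from go import *
from workcell import vision
s,p,r=st();print(delta(p,r,[.598,.109,.2945],Rtool(.078,0)))
ims=[]
q=R.from_euler('z',.078)
for n,(x,y) in (("scene",(260,110)),("top",(150,140))):
    f=vision.grab_frame(n);w=150;k=2.66
    im=cv2.resize(f["color"][y:y+w,x:x+w],None,fx=k,fy=k,interpolation=cv2.INTER_CUBIC)
    for b,z in ((box(.14,.16,0,.003),[.598,.109,.020]),(box(.1,.14,0,.045),p-[0,0,.186])):
        P=q.apply(b)+z;uv=((proj(f,P)-[x,y]+.5)*k).astype(int)
        for a in range(8):
            for c in range(a):
                if bin(a^c).count('1')==1: cv2.line(im,tuple(map(int,uv[a])),tuple(map(int,uv[c])),(0,255,255),1)
    ims.append(im)
cv2.imwrite("pics/above.png",np.hstack(ims))
E
```

```text
13.2 [0.5975 0.1089 0.2935] J [-0.02  0.22  1.48  0.    1.44 -0.09] F [-1.36  0.2  -4.52] M [-0.034 -0.011 -0.029] w 0.015128270988695035 78.32874655723572
([-0.002, -0.001, -0.0], [0.0, 0.05, -0.1])
```

View pics/above.png

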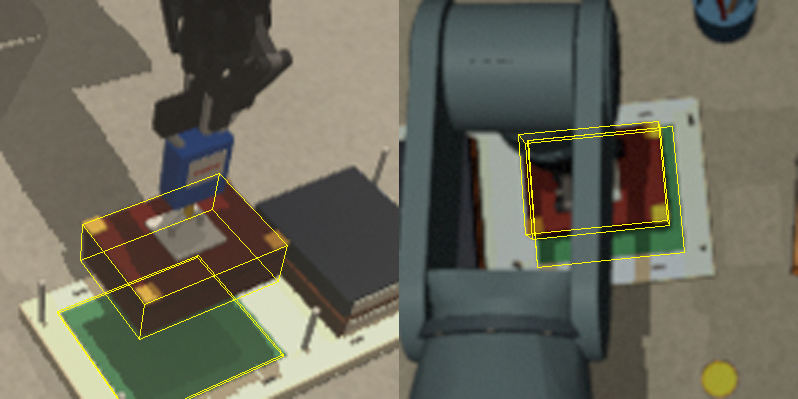

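The picture shows the case above the pad and square with it (scene about (330,195)), with the rods and albums clear. Lowering now.

{"api": "drive_tool", "payload": {
  "series": [
    [[0,0,0],[0,0,0.6],0],
    [[0,0,0],[0,0,1.6],0],
    [[0,0,0],[0,0,2.8],0],
    [[0,0,0],[0,0,4],0],
    [[0,0,0],[0,0,5.2],0],
    [[0,0,0],[0,0,6.2],0],
    [[0,0,0],[0,0,7],0],
    [[0,0,0],[0,0,7.5],0],
    [[0,0,0],[0,0,7.7],0],
    [[0,0,0],[0,0,7.7],0]
  ]
}}

```text
time_s: 14.55
ee_pos: [0.5981, 0.1092, 0.2177]
eef_rot: [-0.0, 0.679, 0.734, 0.0]
wrist_force: [0.6, -0.3, -5.6]
grip_width: 0.0146
grip_force: 78.4
```

{"api": "drive_tool", "payload": {
  "series": [
    [[0,0,0],[0,0,0.2],0],
    [[0,0,0],[0,0,0.4],0],
    [[0,0,0],[0,0,0.6],0],
    [[0,0,0],[0,0,0.8],0],
    [[0,0,0],[0,0,1.0],0],
    [[0,0,0],[0,0,1.2],0],
    [[0,0,0],[0,0,1.4],0],
    [[0,0,0],[0,0,1.5],0],
    [[0,0,0],[0,0,1.5],0],
    [[0,0,0],[0,0,1.5],0]
  ]
}}

```text
time_s: 15.8
ee_pos: [0.598, 0.1092, 0.2027]
eef_rot: [-0.0, 0.679, 0.734, 0.0]
wrist_force: [-0.5, 0.9, -2.8]
grip_width: 0.0149
grip_force: 78.6
```

```bash
python3 -c "
from go import *
s,p,r=st();print(delta(p,r,[.598,.109,.192],Rtool(.078,0)))"
```

```text
15.8 [0.598  0.1092 0.2027] J [-0.01  0.3   1.57  0.    1.27 -0.09] F [-0.5   0.89 -2.75] M [0.068 0.14  0.001] w 0.01489618665057488 78.62595319747925
([-0.0, -0.001, 0.0], [-0.02, 0.0, 1.07])
```

{"api": "drive_tool", "payload": {
  "series": [
    [[0,0,0],[0,0,0.2],0],
    [[0,0,0],[0,0,0.4],0],
    [[0,0,0],[0,0,0.6],0],
    [[0,0,0],[0,0,0.75],0],
    [[0,0,0],[0,0,0.85],0],
    [[0,0,0],[0,0,0.92],0],
    [[0,0,0],[0,0,0.97],0],
    [[0,0,0],[0,0,0.97],0],
    [[0,0,0],[0,0,0.97],0],
    [[0,0,0],[0,0,0.97],0]
  ],
  "force": 40
}}

```text
time_s: 17.05
ee_pos: [0.5981, 0.1096, 0.194]
eef_rot: [-0.0, 0.679, 0.734, 0.001]
wrist_force: [-4.4, 3.0, 5.5]
grip_width: 0.0151
grip_force: 80.0
```

```bash
python3 - <<'E'
from go import *
from workcell import vision
s,p,r=st()
ims=[]
q=R.from_euler('z',.078)
for n,(x,y) in (("scene",(260,130)),("top",(150,140))):
    f=vision.grab_frame(n);w=150;k=2.66
    im=cv2.resize(f["color"][y:y+w,x:x+w],None,fx=k,fy=k,interpolation=cv2.INTER_CUBIC)
    for b,z in ((box(.14,.16,0,.003),[.598,.109,.020]),(box(.1,.14,0,.045),[p[0],p[1],.023])):
        P=q.apply(b)+z;uv=((proj(f,P)-[x,y]+.5)*k).astype(int)
        for a in range(8):
            for c in range(a):
                if bin(a^c).count('1')==1: cv2.line(im,tuple(map(int,uv[a])),tuple(map(int,uv[c])),(0,255,255),1)
    ims.append(im)
cv2.imwrite("pics/rest.png",np.hstack(ims))
E
```

```text
17.05 [0.5981 0.1096 0.194 ] J [-0.01  0.31  1.58  0.    1.26 -0.09] F [-4.43  3.03  5.45] M [ 0.324  0.676 -0.125] w 0.01507197844321384 79.96483325958252
```

View pics/rest.png

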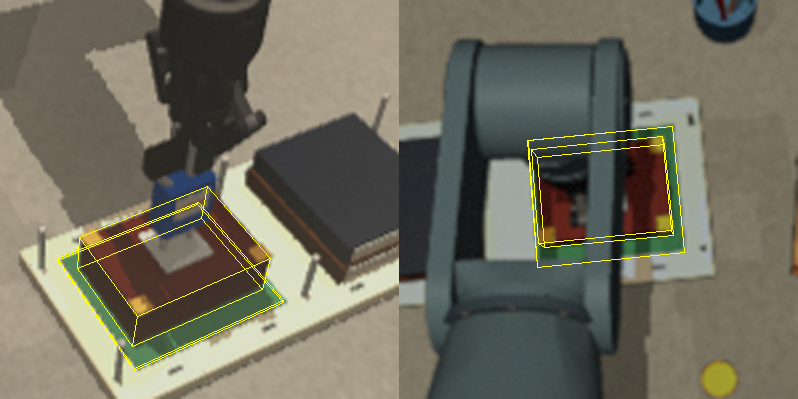

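The case rests square and fully on the pad (scene about (325,228)), with the spring unloaded. I ease off 2 mm, release and retreat.

{"api": "drive_tool", "payload": {
  "series": [
    [[0,0,0],[0,0,-0.1],0],
    [[0,0,0],[0,0,-0.2],0],
    [[0,0,0],[0,0,-0.2],0],
    [[0,0,0],[0,0,-0.2],20],
    [[0,0,0],[0,0,-0.2],30],
    [[0,0,0],[0,0,-0.2],45],
    [[0,0,0],[0,0,-0.2],60],
    [[0,0,0],[0,0,-0.2],70],
    [[0,0,0],[0,0,-0.2],70],
    [[0,0,0],[0,0,-0.2],70]
  ]
}}

```text
time_s: 18.4
ee_pos: [0.5979, 0.1092, 0.1949]
eef_rot: [-0.0, 0.679, 0.734, 0.0]
wrist_force: [-0.8, -0.0, -0.4]
grip_width: 0.0598
grip_force: 0.0
```

{"api": "drive_tool", "payload": {
  "series": [
    [[0,0,0],[0,0,-0.5],70],
    [[0,0,0],[0,0,-1.5],70],
    [[0,0,0],[0,0,-3],70],
    [[0,0,0],[0,0,-5],70],
    [[0,0,0],[0,0,-7.5],70],
    [[0,0,0],[0,0,-10],70],
    [[0,0,0],[0,-3,-12],70],
    [[0,0,0],[0,-8,-14],70],
    [[0,0,0],[0,-14,-14],70],
    [[0,0,0],[0,-18,-14],70]
  ]
}}

```text
time_s: 19.65
ee_pos: [0.4167, 0.0951, 0.3367]
eef_rot: [0.001, 0.679, 0.734, 0.001]
wrist_force: [0.1, 0.4, -0.2]
grip_width: 0.06
grip_force: 0.0
```

```bash
python3 - <<'E'
from go import *
from workcell import vision
s,p,r=st()
a=vision.grab_frame("scene")["color"];b=vision.grab_frame("top")["color"]
cv2.imwrite("pics/end.png",np.hstack([cv2.resize(a[100:360,140:460],(480,390)),cv2.resize(b[110:300,110:350],(480,380))[:380] if 0 else cv2.resize(b[110:305,110:270],(320,390))]))
E
```

```text
19.65 [0.4167 0.0951 0.3367] J [-0.06 -0.23  1.84  0.    1.53 -0.13] F [ 0.08  0.38 -0.25] M [ 0.01  -0.014 -0.036] w 0.06003586701672178 0.0
```

View pics/end.png

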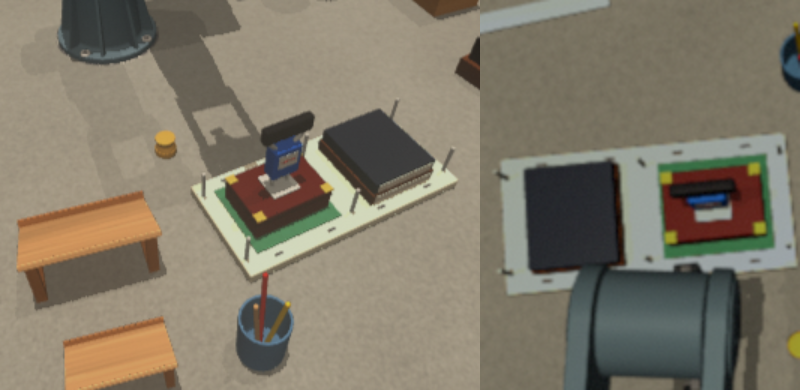

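The case stands flat and square, fully on the pad (top about (217,211)). The albums, loupe and pot have not moved, and the robot is clear.

```bash
python3 -c "
from workcell import robot
print(robot.job_done())"
```

```text
the job is handed in; nothing more can be done
None
```

The job is handed in: I lifted the case by its scale handle, held it level and still for over 2 s (wrist force about 5 N), and set it flat and square on the green pad, fully on it, before letting go; albums, loupe and pot stayed put, and the clock read about 20 s of the 54 s allowed.

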